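Hold a flask down in the reader's sprung ring

ROBOT

A 6-joint arm with a two-finger parallel gripper is mounted at the origin on a cart in front of the work surface, level with it; the furniture and walls round the work are solid. World frame = base frame: x ahead of the robot, y to its left, z up, the work surface at z = 0. Lengths are in mm, angles in rad, forces in N, time in s.
With the tool pointing down it reaches from about 350 to 950 mm from the base axis. Payload 17.4 kg.
Tool frame: the origin (TCP) lies at the centre of the arm's flange, where the gripper is bolted on; the fingertips stand 186 mm ahead of it and the grasp point (between the pads) lies 167 mm ahead of it (bot.grasp_offset is the distance from the TCP to the grasp point, in mm); z points along the fingers, y is the line along which they close (so a half turn about z gives the same grasp; the last joint's range is limited). The gripper opens to 93 mm and grips with 3 to 60 N. Pads are 15 mm wide; open, the fingers measure 128 mm over their backs; the gripper's body (75 mm by 188 mm) begins 65 mm behind the grasp point.
Start: joints at [-1.385, 0.116, 1.442, -0, 1.584, -0.038], TCP at [149.797, -658.175, 404.746] pointing down, gripper open.
Joint ranges: [-2.83, 2.83], [-0.83, 2.19], [0.07, 2.5], [-1.14, 4.28], [0.01, 3], [-2.97, 2.97]. Speed limits (rad/s): [1.89, 1.89, 2.22, 3.14, 3.14, 3.14].

INTERFACE

Orientations are given as a unit quaternion [w, x, y, z].
In Python, from workcell import monitor, snapshot, hand_in, nets, bot gives the robot as it stands. The module is installed in compiled form; this text tells all that it offers.
- The arm moves only by the tool carry_out, never from a script. Its argument "deltas" is a list of rows, each an object with "slide": the shift along the tool's x, y, z in units of 60 mm (1.0 is 60 mm), a list of three; "twist": the turn about the tool's z in units of 10 degrees (1.0 is 10 degrees). In form: [{"slide": [x, y, z], "twist": twist}, ...]. A call has exactly 5 rows; each row is the pose to reach, as a shift and turn from the pose commanded when the call began, along the tool's axes at that moment; what a row does not reach only later rows make up. A row lasts 1/8 s, in which the tool goes at most 62.5 mm and 10.7 degrees, less where a joint would pass 70% of its speed; a pose out of reach is approached as far as the arm can. A call with a gripper value outside its range is refused whole. "hand" is the finger opening in mm, from 0 to 93, set as the call begins (left out, the last holds). The fingers move at their own pace and stop on an object; "squeeze" is the grip in N (left out, the last holds). Time passes only in rows, so rows that repeat a pose let the fingers close, or fill a call up. It gives the time, the measured TCP pose, the force, the opening and the grip force at its end, in the units of the state.
- monitor.state(): the state, without advancing time (a new reading comes with each control period).
- snapshot(name): name is "scene" or "side" or "wrist"; returns a dict with "frame" (384x512x3 uint8, red, green, blue), "fov_y" (degrees; the focal length in pixels is half the picture's height over the tangent of half this angle, whatever the lens; pixels are square), "cx", "cy" (the principal point, pixels), "extrinsics" (4x4, takes a point from camera to world coordinates). Camera axes: x right, y up, looking along -z (the intrinsics and any distortion apply to the point x, -y, -z); pixel columns grow to the right and rows downward; lengths in mm; the calibration is good to about 2 mm. A picture is of the moment at which its call begins. There is no depth.
- hand_in(): hands the job in; it is judged then, once.
Trained networks look in a picture, given as the dict that the camera call returned (one of the last four; its "shot" number tells which), for a name from the list of things; names that differ only in an ending like _2 or _b are one class to them, and where a whole thing is asked for, a point or a joint stands for the part that bears it (a point fixed in the world has none). Each returns a list of dicts, best first, with "confidence" (0 to 1); they miss things now and then, are a little off and sometimes report something else, mostly with a low value. They report only what shows in the picture. A call takes as long as a camera call.
- nets.trace(label, picture): "region" (384x512 bool, what is visible of it) and "rect" ([centre column, centre row, width, height] in pixels, round what is visible of it).
The state is a dict: "clock": time; "joints": joint angles; "joint_velocities": joint speeds; "effort": joint torques, N m; "tcp_pos": TCP position; "tcp_rot": TCP orientation; "ft_force": force on the tool from outside, world axes, zero at the start; "ft_torque": the same for the moment, N m; "opening": opening from 0.0 (shut) to 1.0 (fully open); "grip_force": force on a finger pad.
Only numpy, scipy, OpenCV 4.12 (cv2) and the standard library are available. Lean on these libraries where they do the work, as an engineer would, in place of code of your own. Each camera call takes 0.05 s, during which the arm holds its last target. There are 200 camera calls.

TASK

Unhook the amber flask with the orange stopper from the fork stand (lift it over the upturned prong tips and draw it out of the fork), set it upright in the black sprung ring of the white reader, and press it gently straight down until the ring is fully down on its stop. Finish while still gripping the flask and holding the ring pressed fully down; leave the other flask hanging, do not disturb the things around, and never tip the amber flask over.

Things in the scene. Friction and masses are not known exactly. Their poses are not given: they have to be found in the camera images.
- amber_flask_center (a point): amber round-bottom flask, orange stopper, rigid, upright, 136 mm tall, about 100 g, on either fork; point on its axis half-way up (68 mm above its lowest point). Heights from its lowest point: bulb of 54 mm diameter 0-54, neck of 18 mm diameter, white collar of 34 mm diameter 92-97 (hangs by it), stopper of 22 mm diameter 97-136: grip there, middle of the grip 49 mm above this point. z up
- clear_flask_center (a point): the other flask, same size and shape, clear glass with a blue stopper, hanging on the other fork; point half-way up its axis. It stays there
- stand: fixed steel stand with two forks; origin on the counter midway below them; z up, y along the row: flask axes hang at y = +48 and -48 mm, x = 0. Forks are open toward -x (roughly the robot). Post at x = +55 mm; base plate x = -48 to +78 mm, y within 83 mm, 12 mm high; nothing of the stand is higher than the prong tips (183 mm)
- fork_a (a point): middle of the fork at y = +48 mm of the stand, at the prong tops, 175 mm high; axes as the stand's. Two prongs of 6 mm diameter along x, 22 mm free between them, crossbar at x = +24 mm; at x = -26 to -29 mm they turn up, tips 8 mm above this point. To take a flask off: raise it 12 to 28 mm (higher, the bulb hits the prongs), then draw it 65 mm or more toward -x
- fork_b (a point): the same point of the other, equal fork, at y = -48 mm of the stand
- reader: fixed white reader box, 100 x 94 mm and 30 mm high round its origin, which is on the counter under the ring's axis; a grey console 46 mm high stands on its +x side to x = 92 mm. It carries the sprung ring
- ring_mouth (a point): centre of the top edge of the black sprung ring, inner diameter 44 mm, outer 60 mm, axis vertical; 75 mm above the counter when up; moves down with the ring. A flask resting upright in the ring has its lowest point 11 mm below this point. z up
- cradle_ring (a joint): downward travel of the sprung ring in m: 0 up, 0.016 fully down on its stop. It takes 3 N to start and 11 N to hold fully down; it springs back up when let go
- blue_cap_bottle: bystander: bottle with blue cap, 57 mm wide, 105 mm high, loose; origin under its centre
- beaker: bystander: small glass beaker, 45 mm wide, 58 mm high, loose; origin under its centre
- tape: bystander: green tape roll lying flat, 78 mm wide, 19 mm high, loose; origin under its centre
- timer: bystander: white lab timer, 70 x 62 x 18 mm, loose; origin under its centre

How it is judged:
By the outcome, as a careful person would: the job done as asked, in the order asked, and still so for the second after the job is handed in, while the arm keeps its last pose, push and grip.
It also fails if it takes over 48 s, if anything falls off the work surface, if the arm or the gripper's body presses on something with over 40 N, if the wrist force passes 120 N, or if a joint passes its speed limit or range.

## Working session

There is one attempt and no reset: what is moved stays moved. The work goes in short steps, Python scripts to look and compute and a tool call to move; the robot and the scene stay as the last step left them, time stands still between calls to the robot, and variables do not carry over. Pictures are saved under pics/ and viewed, at most 10 in all, crops included, and the job is handed in when it is done.

Besides the shell and the picture viewer there is one more tool, called after ">>>" as name(argument=value, ...), one argument or row to a line, values as JSON. carry_out: Moves the arm, as the interface text tells. Its arguments: {"type":"object","properties":{"deltas":{"type":"array"},"hand":{"type":"number"},"squeeze":{"type":"number"}},"required":["deltas"]}

```bash
mkdir -p pics
cat > h.py <<'E'
import numpy as np, cv2
from workcell import monitor, snapshot, hand_in, nets, bot
def ray(p,u,v):
    f=192/np.tan(np.radians(p["fov_y"])/2)
    E=np.array(p["extrinsics"]); d=E[:3,:3]@np.array([(u-p["cx"])/f,-(v-p["cy"])/f,-1]); return E[:3,3],d/np.linalg.norm(d)
def proj(p,X):
    f=192/np.tan(np.radians(p["fov_y"])/2)
    E=np.array(p["extrinsics"]); c=E[:3,:3].T@(np.array(X)-E[:3,3]); return p["cx"]+f*c[0]/-c[2], p["cy"]-f*c[1]/-c[2]
def atz(p,u,v,z):
    o,d=ray(p,u,v); return o+d*(z-o[2])/d[2]
def tri(rs):
    A=sum(np.eye(3)-np.outer(d,d) for o,d in rs); b=sum((np.eye(3)-np.outer(d,d))@o for o,d in rs); return np.linalg.solve(A,b)
E
python3 - <<'E'
from h import *
print(monitor.state())
P={n:snapshot(n) for n in("scene","side","wrist")}
for n,p in P.items():
    cv2.imwrite(f"pics/{n}0.png",p["frame"][:,:,::-1]); print(n,{k:v for k,v in p.items() if k!="frame"})
    for l in("amber_flask_center","clear_flask_center","ring_mouth","stand","reader"):
        print(l,[(np.round(r["rect"]),round(r["confidence"],2)) for r in nets.trace(l,p)[:2]])
cv2.imwrite("pics/a.png",np.hstack([cv2.resize(P[n]["frame"],(400,300)) for n in("scene","side")])[:,:,::-1])
E
```

```text
{'clock': 0.0, 'joints': array([-1.38477360e+00,  1.16470494e-01,  1.44224520e+00,  1.69420393e-05,
        1.58404769e+00, -3.78201069e-02]), 'joint_velocities': array([ 0.00022717,  0.00048954, -0.00024064, -0.0018047 ,  0.00033588,
       -0.00125233]), 'effort': array([-2.67411589e-03, -7.21256948e+01, -6.22612882e+01,  7.78757595e-02,
        2.36966077e-02, -3.47886089e-05]), 'tcp_pos': array([ 149.81608635, -658.16872863,  404.02797233]), 'tcp_rot': array([-5.84387413e-04,  9.93743151e-01,  1.11687987e-01, -3.48896582e-05]), 'ft_force': array([-0.35821212, -0.1728958 , -0.02809351]), 'ft_torque': array([-0.01809611, -0.06564566,  0.02457481]), 'grip_force': 0.0, 'opening': 0.9990029280822814}
scene {'fov_y': 42.4341986112265, 'cx': 253.37765698568487, 'cy': 200.3152212114044, 'extrinsics': array([[ 7.15645274e-01,  3.63798623e-01, -5.96240223e-01,
        -3.57238750e+02],
       [-6.98196613e-01,  3.96219551e-01, -5.96264670e-01,
        -1.03626556e+03],
       [ 1.93217674e-02,  8.43006898e-01,  5.37555616e-01,
         9.71218783e+02],
       [ 0.00000000e+00,  0.00000000e
[... 891 characters left out ...]
[321., 265.,  61.,  90.]), 0.5)]
stand [(array([322., 263.,  60.,  88.]), 0.57)]
reader [(array([262., 258.,  54.,  62.]), 0.79), (array([318., 190.,  21.,  27.]), 0.62)]
wrist {'fov_y': 60.86730121940622, 'cx': 253.1489273572384, 'cy': 192.64906239780044, 'extrinsics': array([[ 2.20715899e-01,  9.43832704e-01,  2.45894935e-01,
         2.18702795e+02],
       [-9.75337598e-01,  2.13852435e-01,  5.46233009e-02,
        -6.43492721e+02],
       [-1.02997287e-03, -2.51886806e-01,  9.67756155e-01,
         3.84781733e+02],
       [ 0.00000000e+00,  0.00000000e+00,  0.00000000e+00,
         1.00000000e+00]]), 'shot': 3}
amber_flask_center []
clear_flask_center []
ring_mouth []
stand []
reader []
```

View pics/side0.png

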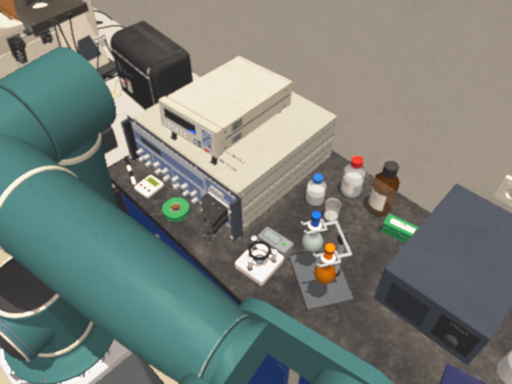

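View pics/scene0.png

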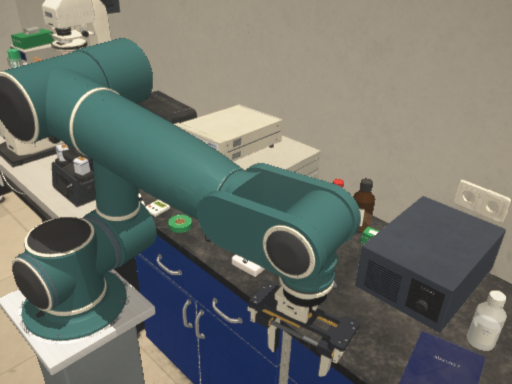

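The side view shows the amber flask at about (326,266), with its stopper top at (328,247), on the near fork. The clear flask is at (313,231) and the ring at about (260,251). The arm hides them in the scene view. I'll get coarse positions from the known heights.

Run:
```python
from h import *
p=snapshot("side")
img=p["frame"]
cv2.imwrite("pics/crop1.png",cv2.resize(img[200:320,210:370],(800,600),interpolation=cv2.INTER_CUBIC)[:,:,::-1])
hsv=cv2.cvtColor(img,cv2.COLOR_RGB2HSV)
for l,z in(("amber_flask_center",151),("clear_flask_center",151),("ring_mouth",65),("reader",25),("blue_cap_bottle",50),("beaker",29),("tape",10),("timer",9)):
    for r in nets.trace(l,p)[:2]: print(l,np.round(r["rect"],1),round(r["confidence"],2),np.round(atz(p,*r["rect"][:2],z)))
print(np.round(atz(p,328,248,219)),np.round(atz(p,326,270,110)),np.round(atz(p,260,250,75)))
```

```text
amber_flask_center [325.4 264.9  21.1  39.5] 0.72 [ 518. -387.  151.]
clear_flask_center [311.3 231.8  20.2  35.5] 0.89 [ 567. -301.  151.]
clear_flask_center [148.3 187.2  34.3  23.3] 0.53 [367. 105. 151.]
ring_mouth [263.6 253.4  29.2  29.6] 0.59 [ 479. -223.   65.]
reader [264.4 257.9  52.8  59.9] 0.91 [ 489. -216.   25.]
reader [334.3 210.8  16.2  23.4] 0.7 [ 749. -245.   25.]
blue_cap_bottle [316.6 189.4  17.8  31.5] 0.85 [ 757. -166.   50.]
beaker [332.1 209.5  15.5  21.4] 0.52 [ 746. -239.   29.]
tape [173.6 208.1  28.1  24. ] 0.73 [428. 104.  10.]
timer [150.7 188.7  31.4  21.8] 0.71 [426. 216.   9.]
[ 518. -385.  219.] [ 531. -384.  110.] [ 475. -213.   75.]
```

View pics/crop1.png

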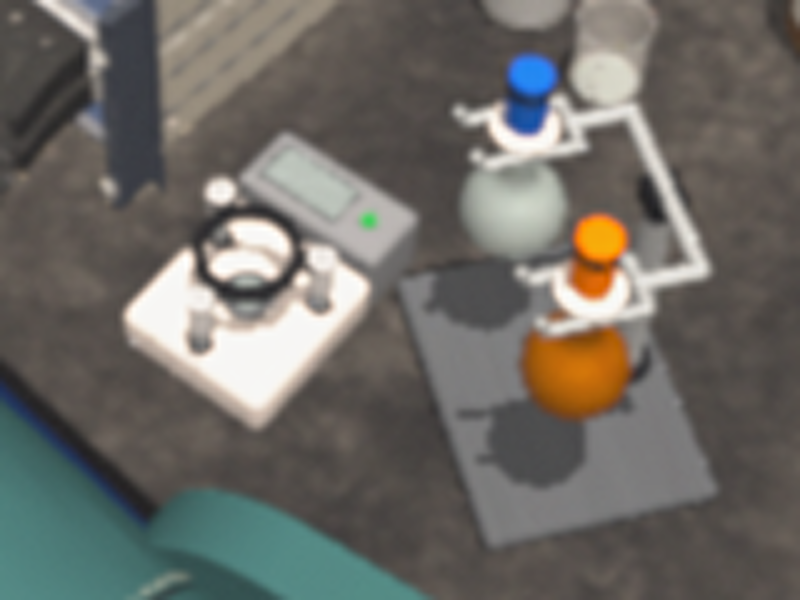

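The crop shows the orange stopper top at about side px (330,248), the blue stopper top at (316.6,215) and the ring rim centre at about (259.5,250). The forks open to the left, and the beaker sits beyond the clear flask.

Run:
```python
from h import *
p=snapshot("side")
for n,u,v,z in(("amber",330,247.2,219),("clear",316.6,214.7,219),("ring",259.7,250.4,75),("amb collar",328.2,257.5,180),("boxcorner",378,303,0),("boxbot",465,359,0),("boxtop1",393,263,150),("boxtop2",460,190,150),("rack low corner",237,238,0),("rack",237,238,60),("base c1",291,254,12),("c2",307,308,12),("c3",353,298,12),("readerL",235,265,30),("readerB",262,283,30),("readerR",284,260,30)):
    print(n,np.round(atz(p,u,v,z)))
```

```text
amber [ 523. -387.  219.]
clear [ 572. -306.  219.]
ring [ 473. -214.   75.]
amb collar [ 522. -389.  180.]
boxcorner [ 611. -505.    0.]
boxbot [ 638. -736.    0.]
boxtop1 [ 636. -495.  150.]
boxtop2 [ 955. -489.  150.]
rack low corner [ 493. -102.    0.]
rack [ 465. -135.   60.]
base c1 [ 556. -252.   12.]
c2 [ 466. -390.   12.]
c3 [ 570. -454.   12.]
readerL [ 416. -179.   30.]
readerB [ 428. -268.   30.]
readerR [ 519. -260.   30.]
```

>>> carry_out(
  deltas=[
    {"slide": [0.5,-0.2,-0.4],"twist": 0.4},
    {"slide": [1.2,-0.5,-0.67],"twist": 0.9},
    {"slide": [2,-0.85,-0.67],"twist": 1.4},
    {"slide": [2.75,-1.2,-0.67],"twist": 1.9},
    {"slide": [3.4,-1.45,-0.67],"twist": 2.2},
  ],
  hand=93,
)

```text
clock: 2.02
tcp_pos: [330.6, -526.7, 445.2]
tcp_rot: [0.0, 0.997, -0.081, 0.0]
ft_force: [0.9, -0.4, -0.9]
opening: 1.001
grip_force: 0.0
```

```bash
cat >> h.py <<'E'
from scipy.spatial.transform import Rotation as R
def go(x,y,z,yawdeg=None):
    "slide/twist to bring TCP to x,y,z, tool y line at yawdeg"
    s=monitor.state(); q=s["tcp_rot"]; M=R.from_quat([q[1],q[2],q[3],q[0]]).as_matrix()
    d=M.T@(np.array([x,y,z])-s["tcp_pos"])/60
    a=np.degrees(np.arctan2(M[1,1],M[0,1]))
    t=None if yawdeg is None else -(((yawdeg-a)+90)%180-90)/10
    print("clock",round(s["clock"],2),"tcp",np.round(s["tcp_pos"],1),"tooly",round(a,1),"z",np.round(M[:,2],3),"F",np.round(s["ft_force"],1),"grip",s["grip_force"],round(s["opening"]*93,1),"j",np.round(s["joints"],2)); print("slide",np.round(d,2),"twist",t)
E
python3 -c "
from h import *
go(523,-387,435,58.5)"
```

```text
clock 2.02 tcp [ 330.6 -526.7  445.2] tooly -99.3 z [ 0. -0. -1.] F [ 0.9 -0.4 -0.9] grip 0.0 93.1 j [-1.05 -0.01  1.5   0.    1.64  0.68]
slide [ 2.79 -2.82  0.17] twist 2.2214721992370583
```

>>> carry_out(
  deltas=[
    {"slide": [0.6,-0.6,0],"twist": 0.5},
    {"slide": [1.2,-1.2,0],"twist": 1.0},
    {"slide": [1.8,-1.8,0],"twist": 1.5},
    {"slide": [2.4,-2.4,0.1],"twist": 2.0},
    {"slide": [2.79,-2.82,0.17],"twist": 2.2},
  ],
)

```text
clock: 2.65
tcp_pos: [523.2, -386.3, 434.5]
tcp_rot: [-0.0, 0.963, -0.269, 0.0]
ft_force: [-0.7, 0.2, 0.1]
opening: 1.0
grip_force: 0.0
```

Run:
```python
from h import *
go(523,-387,435,58.5)
p=snapshot("wrist"); cv2.imwrite("pics/w1.png",p["frame"][:,:,::-1])
for l in("amber_flask_center","clear_flask_center","ring_mouth","stand"):
    print(l,[(np.round(r["rect"]),round(r["confidence"],2)) for r in nets.trace(l,p)[:2]])
print(proj(p,(523,-387,219)))
```

```text
clock 2.65 tcp [ 523.2 -386.3  434.5] tooly -121.2 z [ 0.  0. -1.] F [-0.7  0.2  0.1] grip 0.0 93.0 j [-0.68  0.06  1.46  0.    1.63  1.44]
slide [ 0.    0.01 -0.01] twist 0.02708807076563744
amber_flask_center [(array([257., 197.,  54.,  84.]), 0.87), (array([136., 199.,  93.,  84.]), 0.15)]
clear_flask_center [(array([138., 200.,  96.,  82.]), 0.94)]
ring_mouth [(array([166., 272.,  13.,  14.]), 0.47)]
stand [(array([196., 173., 180., 147.]), 0.89)]
(np.float64(254.18913374051158), np.float64(222.50185186174483))
```

View pics/w1.png

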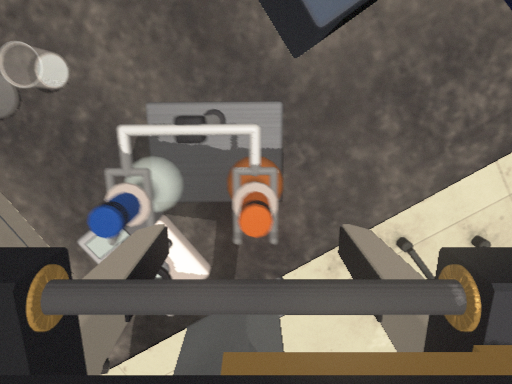

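The wrist view shows the orange stopper top at about (257,222) between the prongs at columns 237 and 275. The blue stopper top is at (103,222). The fork lies parallel to the image columns, so the yaw is right.

Run:
```python
from h import *
p=snapshot("wrist")
# orange stopper top: circle fit from hsv
im=p["frame"];g=cv2.GaussianBlur(im,(3,3),0)
hsv=cv2.cvtColor(g,cv2.COLOR_RGB2HSV)
for nm,lo,hi,box in(("o",(5,200,150),(20,255,255),(200,170,310,260)),("b",(105,150,80),(130,255,255),(70,180,160,250))):
    m=cv2.inRange(hsv,lo,hi);k=np.zeros_like(m);x0,y0,x1,y1=box;k[y0:y1,x0:x1]=m[y0:y1,x0:x1]
    ys,xs=np.nonzero(k);vals=hsv[ys,xs,2];print(nm,len(xs),xs.min(),xs.max(),ys.min(),ys.max(),np.percentile(vals,[10,50,90]))
A=atz(p,257,221.5,219);B=atz(p,103.5,222,219);print(A,B,np.linalg.norm(A-B),np.degrees(np.arctan2(*(B-A)[[1,0]])))
print(cv2.HoughCircles(cv2.cvtColor(im,cv2.COLOR_RGB2GRAY)[170:260,200:310],cv2.HOUGH_GRADIENT,1,20,param1=80,param2=12,minRadius=13,maxRadius=24))
print("tool axis at grasp in px",proj(p,(523.2,-386.3,267.5)))
```

```text
Traceback (most recent call last):
ValueError: zero-size array to reduction operation minimum which has no identity
```

Run:
```python
from h import *
p=snapshot("wrist")
im=p["frame"];hsv=cv2.cvtColor(im,cv2.COLOR_RGB2HSV)
print(im[221,257],hsv[221,257],im[205,257],im[222,103])
r,g,b=[im[...,i].astype(int) for i in range(3)]
for nm,m,box in(("o",(r>180)&(r-b>120),(200,205,310,260)),("b",(b>110)&(b-r>90),(70,180,160,250))):
    x0,y0,x1,y1=box;k=m[y0:y1,x0:x1];ys,xs=np.nonzero(k)
    print(nm,len(xs),xs.min()+x0,xs.max()+x0,ys.min()+y0,ys.max()+y0)
A=atz(p,257,221.5,219);B=atz(p,103.5,222,219);print(A,B,np.linalg.norm(A-B),np.degrees(np.arctan2(*(B-A)[[1,0]])))
```

```text
[222 111  52] [ 10 195 222] [161  84  41] [ 44  84 161]
o 787 237 268 205 236
b 772 86 118 206 237
[ 520.36867609 -390.92447605  219.        ] [ 570.80360509 -307.14144633  219.        ] 97.7920146638728 58.95329156327387
```

Run:
```python
from h import *
p=snapshot("wrist")
im=p["frame"]
r,g,b=[im[...,i].astype(int) for i in range(3)]
m=((r>190)&(r-b>120)).astype(np.uint8)
n,l,s,c=cv2.connectedComponentsWithStats(m[150:300])
for i in range(1,n):
    if s[i,4]>100: print(s[i]+[0,150,0,0,0],c[i]+[0,150])
cv2.imwrite("pics/w2.png",cv2.resize(im[160:280,180:340],(800,600),interpolation=cv2.INTER_CUBIC)[:,:,::-1])
```

```text
[237 205  32  31 765] [252.2627451  220.38431373]
```

View pics/w2.png

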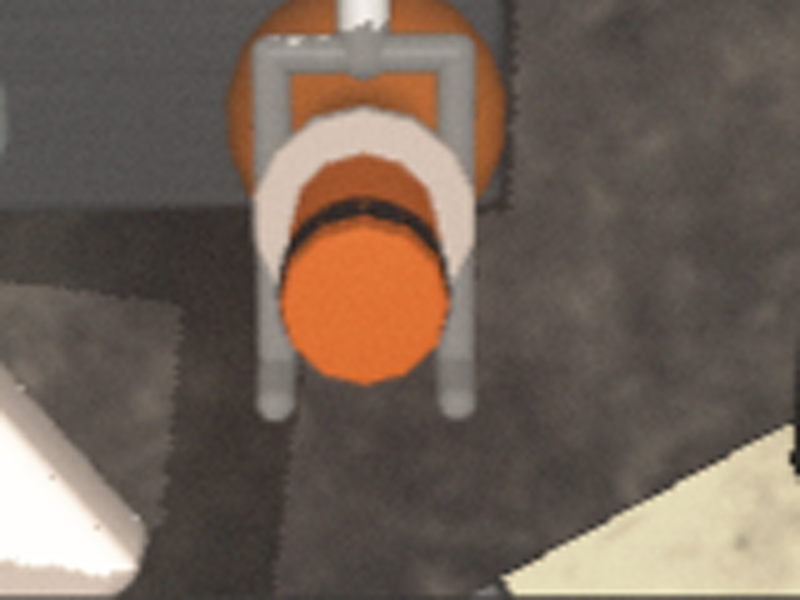

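The crop puts the stopper top centre at about (252.7,220.7). It's centred between the prong ends, which are at columns 234.5 and 271.

Run:
```python
from h import *
p=snapshot("wrist")
for z in(219,): 
  A=atz(p,252.6,220.6,z);B=atz(p,101.5,221.5,z);print(A,B,np.linalg.norm(A-B),np.degrees(np.arctan2(*(B-A)[[1,0]])))
go(A[0],A[1],400,58.8)
```

```text
[ 522.20816153 -388.98563028  219.        ] [ 571.67641756 -306.40408962  219.        ] 96.264319512748 59.07741444106241
clock 3.1 tcp [ 520.9 -388.4  435. ] tooly -121.2 z [ 0. -0. -1.] F [-0.6 -1.  -0. ] grip 0.0 92.6 j [-0.68  0.06  1.46 -0.    1.63  1.44]
slide [ 0.02 -0.    0.58] twist -0.0034184633580139233
```

Run:
```python
from h import *
for i in range(3):
    p=snapshot("wrist"); s=monitor.state(); print(np.round(p["extrinsics"][:3,3],2),np.round(s["tcp_pos"],2),np.round(s["joints"],4))
```

```text
[ 581.46 -425.57  415.75] [ 521.04 -388.3   434.96] [-0.6797  0.0551  1.4578 -0.      1.6284  1.4361]
[ 581.54 -425.49  415.71] [ 521.14 -388.22  434.93] [-6.7950e-01  5.5200e-02  1.4578e+00 -1.0000e-04  1.6284e+00  1.4363e+00]
[ 581.65 -425.38  415.66] [ 521.24 -388.12  434.87] [-0.6793  0.0553  1.4578 -0.      1.6284  1.4363]
```

>>> carry_out(
  deltas=[
    {"slide": [0,0,0.15],"twist": 0},
    {"slide": [0,0,0.35],"twist": 0},
    {"slide": [0,0,0.5],"twist": 0},
    {"slide": [0,0,0.58],"twist": 0},
    {"slide": [0,0,0.58],"twist": 0},
  ],
  hand=60,
)

```text
clock: 3.88
tcp_pos: [521.7, -387.7, 399.5]
tcp_rot: [-0.0, 0.963, -0.269, -0.0]
ft_force: [0.5, -0.8, -0.2]
opening: 0.643
grip_force: 0.0
```

```bash
cat > f.py <<'E'
from h import *
def orange(p):
    im=p["frame"].astype(int);m=((im[...,0]>190)&(im[...,0]-im[...,2]>120)).astype(np.uint8)
    n,l,s,c=cv2.connectedComponentsWithStats(m); i=1+np.argmax(s[1:,4]); return c[i],s[i]
E
python3 - <<'E'
from f import *
p=snapshot("wrist"); c,s=orange(p); print(c,s)
A=atz(p,*c,219);print(A)
go(A[0],A[1],371,59)
E
```

```text
[254.06993642 243.        ] [ 235  225   39   37 1101]
[ 522.39078148 -388.88664472  219.        ]
clock 3.92 tcp [ 521.7 -387.7  400. ] tooly -121.2 z [ 0. -0. -1.] F [0.6 1.1 0.1] grip 0.0 60.4 j [-0.68  0.06  1.51  0.    1.57  1.44]
slide [0.02 0.01 0.48] twist -0.017355074441627493
```

>>> carry_out(
  deltas=[
    {"slide": [0.02,0.01,0.15],"twist": 0},
    {"slide": [0.02,0.01,0.3],"twist": 0},
    {"slide": [0.02,0.01,0.42],"twist": 0},
    {"slide": [0.02,0.01,0.48],"twist": 0},
    {"slide": [0.02,0.01,0.48],"twist": 0},
  ],
)

```text
clock: 4.55
tcp_pos: [522.4, -388.9, 370.9]
tcp_rot: [-0.0, 0.963, -0.269, -0.0]
ft_force: [-0.1, -0.0, 0.2]
opening: 0.644
grip_force: 0.0
```

>>> carry_out(
  deltas=[
    {"slide": [0,0,0],"twist": 0},
    {"slide": [0,0,0],"twist": 0},
    {"slide": [0,0,0],"twist": 0},
    {"slide": [0,0,0],"twist": 0},
    {"slide": [0,0,0],"twist": 0},
  ],
  hand=10,
  squeeze=25,
)

```text
clock: 5.18
tcp_pos: [522.4, -388.9, 371.2]
tcp_rot: [0.0, 0.963, -0.269, 0.0]
ft_force: [-0.1, 0.7, -0.1]
opening: 0.233
grip_force: 25.0
```

>>> carry_out(
  deltas=[
    {"slide": [0,0,-0.06],"twist": 0},
    {"slide": [0,0,-0.15],"twist": 0},
    {"slide": [0,0,-0.25],"twist": 0},
    {"slide": [0,0,-0.33],"twist": 0},
    {"slide": [0,0,-0.33],"twist": 0},
  ],
)

```text
clock: 5.8
tcp_pos: [522.4, -388.9, 391.5]
tcp_rot: [0.0, 0.963, -0.269, 0.0]
ft_force: [0.7, 0.3, -1.5]
opening: 0.233
grip_force: 25.0
```

Run:
```python
from f import *
go(522.3-90*np.cos(np.radians(31)),-388.9+90*np.sin(np.radians(31)),391,59)
p=snapshot("side"); print([(np.round(r["rect"],1),round(r["confidence"],2)) for r in nets.trace("amber_flask_center",p)[:1]],proj(p,(522.3,-388.9,219)),orange(p))
p=snapshot("wrist");cv2.imwrite("pics/w3.png",p["frame"][:,:,::-1])
```

```text
clock 5.8 tcp [ 522.4 -388.9  391.5] tooly -121.2 z [ 0.001 -0.    -1.   ] F [ 0.7  0.3 -1.5] grip 24.99975711107254 21.7 j [-0.68  0.07  1.51 -0.    1.56  1.44]
slide [-1.5   0.    0.01] twist -0.01820127666218241
[(array([326.9, 263.8,  20.2,  33.8]), 0.75)] (np.float64(330.4635852273311), np.float64(247.74046043164915)) (array([328.07777778, 269.06666667]), array([321, 265,  14,   9,  90], dtype=int32))
```

View pics/w3.png

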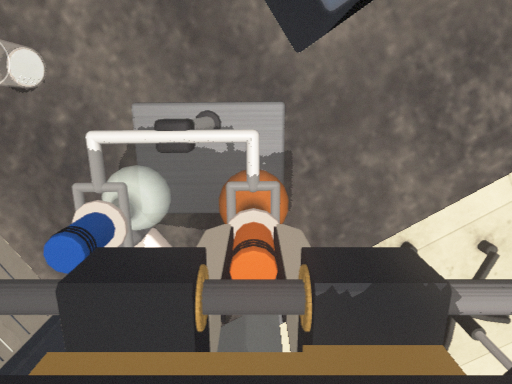

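The stopper is held square between the fingers at about (252,255), the weight shows on the wrist and the collar is above the prongs. Next I draw it out along tool -x.

>>> carry_out(
  deltas=[
    {"slide": [-0.15,0,0],"twist": 0},
    {"slide": [-0.4,0,0],"twist": 0},
    {"slide": [-0.7,0,0],"twist": 0},
    {"slide": [-0.95,0,0],"twist": 0},
    {"slide": [-1.2,0,0],"twist": 0},
  ],
)

```text
clock: 6.58
tcp_pos: [459.8, -351.0, 391.1]
tcp_rot: [0.0, 0.963, -0.269, 0.0]
ft_force: [0.0, 0.3, -0.9]
opening: 0.232
grip_force: 25.0
```

>>> carry_out(
  deltas=[
    {"slide": [-0.2,0,0],"twist": 0},
    {"slide": [-0.35,0,0],"twist": 0},
    {"slide": [-0.4,0,-0.15],"twist": 0},
    {"slide": [-0.4,0,-0.3],"twist": 0},
    {"slide": [-0.4,0,-0.3],"twist": 0},
  ],
)

```text
clock: 7.2
tcp_pos: [440.5, -339.4, 410.1]
tcp_rot: [0.0, 0.963, -0.269, 0.001]
ft_force: [0.4, -0.5, -1.1]
opening: 0.231
grip_force: 25.0
```

Run:
```python
from f import *
for n in("scene","side"):
    p=snapshot(n)
    for l in("ring_mouth","reader","amber_flask_center","clear_flask_center"): print(n,l,[(np.round(r["rect"],1),round(r["confidence"],2)) for r in nets.trace(l,p)[:2]])
    cv2.imwrite(f"pics/{n}1.png",p["frame"][:,:,::-1])
    c=[int(v) for v in proj(p,(473,-214,75))]; y0=max(c[1]-55,0);x0=max(c[0]-70,0)
    cv2.imwrite(f"pics/{n}c.png",cv2.resize(p["frame"][y0:y0+120,x0:x0+160],(800,600),interpolation=cv2.INTER_CUBIC)[:,:,::-1]); print(n,x0,y0)
go(473,-214,420,-31)
```

```text
scene ring_mouth [(array([257.7, 245.2,  19.6,  24.5]), 0.6)]
scene reader [(array([253. , 253.4,  41.3,  43.9]), 0.65), (array([310.1, 203.8,   7.4,  20.7]), 0.51)]
scene amber_flask_center [(array([280.6, 241.6,  16.5,  38.6]), 0.84)]
scene clear_flask_center [(array([299.2, 230.4,  24. ,  27.9]), 0.72)]
scene 184 188
side ring_mouth [(array([262.5, 252.4,  28.3,  32.6]), 0.56)]
side reader [(array([255.1, 256.3,  43.1,  57.6]), 0.65)]
side amber_flask_center [(array([287.5, 270.9,  22.7,  29.1]), 0.59), (array([326.6, 263.9,  54.9,  91. ]), 0.44)]
side clear_flask_center [(array([315. , 225.8,  14.3,  30.7]), 0.63), (array([328.1, 266.1,  52.3,  90.5]), 0.63)]
side 189 195
clock 7.7 tcp [ 440.2 -339.2  408.8] tooly -121.2 z [-0.  0. -1.] F [-0.   0.  -1.2] grip 24.999758005142212 21.7 j [-0.7  -0.15  1.69 -0.    1.59  1.41]
slide [-0.61 -2.07 -0.19] twist 8.982234117136851
```

View pics/sidec.png

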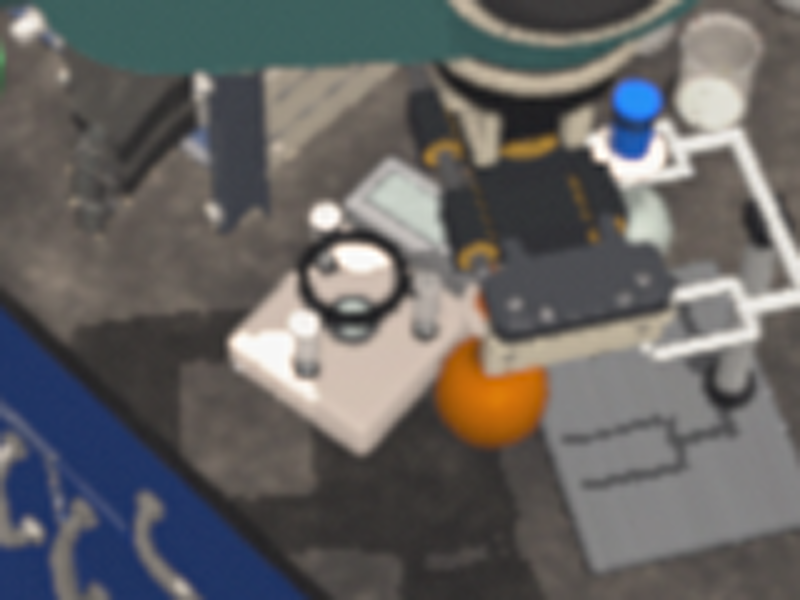

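The side crop shows the amber flask upright and clear of the fork, and the clear flask still hanging. The ring is at about side px (260,250). I'll turn the wrist camera toward the ring.

>>> carry_out(
  deltas=[
    {"slide": [-0.1,-0.15,0],"twist": -0.7},
    {"slide": [-0.2,-0.35,0],"twist": -1.7},
    {"slide": [-0.3,-0.5,0],"twist": -2.7},
    {"slide": [-0.4,-0.65,0],"twist": -3.7},
    {"slide": [-0.42,-0.7,0],"twist": -4.6},
  ],
)

```text
clock: 8.32
tcp_pos: [440.4, -289.7, 409.1]
tcp_rot: [0.0, 0.991, 0.132, 0.0]
ft_force: [-0.3, -0.2, -1.2]
opening: 0.232
grip_force: 25.0
```

>>> carry_out(
  deltas=[
    {"slide": [0,0,0],"twist": -0.9},
    {"slide": [0,0,0],"twist": -1.9},
    {"slide": [0,0,0],"twist": -2.9},
    {"slide": [0,0,0],"twist": -3.8},
    {"slide": [0,0,0],"twist": -4.4},
  ],
)

```text
clock: 8.95
tcp_pos: [440.4, -290.2, 409.0]
tcp_rot: [-0.0, 0.87, 0.493, 0.0]
ft_force: [0.9, -0.1, -1.1]
opening: 0.234
grip_force: 25.0
```

Run:
```python
from f import *
p=snapshot("wrist");cv2.imwrite("pics/w4.png",p["frame"][:,:,::-1])
for l in("ring_mouth","reader"): print(l,[(np.round(r["rect"],1),round(r["confidence"],2)) for r in nets.trace(l,p)[:2]])
print(proj(p,(473,-214,75)))
go(473,-214,420,-31)
```

```text
ring_mouth [(array([243.4,  79.9,  89.4,  88.8]), 0.64), (array([254.6, 223.3,  67.1, 114. ]), 0.44)]
reader [(array([257.6,  79.2, 159.9, 158.4]), 0.67)]
(np.float64(239.52773728746598), np.float64(93.40207943715377))
clock 9.1 tcp [ 440.4 -290.2  408.9] tooly -31.3 z [-0. -0. -1.] F [ 0.4 -0.8 -1. ] grip 24.99922513961792 21.9 j [-0.63 -0.21  1.75 -0.    1.6  -0.08]
slide [ 1.37 -0.2  -0.18] twist -0.028224641293572005
```

View pics/w4.png

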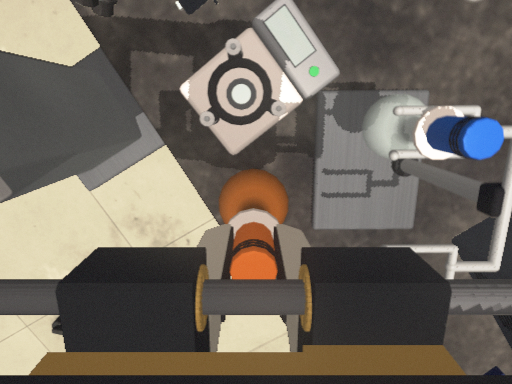

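The ring shows at about (241,90) on the tilted white reader, with the white pad showing through it. The flask hangs straight in the grip. I'll fit the ring's dark pixels.

Run:
```python
from f import *
p=snapshot("wrist");im=p["frame"]
g=im.max(2); m=(g<70).astype(np.uint8)
y,x=np.mgrid[:384,:512]; m[(np.hypot(x-240,y-92)>40)]=0
n,l,s,c=cv2.connectedComponentsWithStats(m)
i=1+np.argmax(s[1:,4]); print(s[i],c[i])
cs,_=cv2.findContours((l==i).astype(np.uint8),cv2.RETR_CCOMP,cv2.CHAIN_APPROX_NONE)
for k in cs:
    if len(k)>40:
        e=cv2.fitEllipse(k); A=atz(p,*e[0],75); print(e,A)
r=s[i]; print(atz(p,r[0]+r[2]/2-.5,r[1]+r[3]/2-.5,75))
q=snapshot("side"); im=q["frame"]; print(proj(q,A))
```

```text
[ 208   53   66   72 1494] [238.08433735  90.36278447]
((238.81451416015625, 91.3017578125), (63.772857666015625, 68.41506958007812), 175.4505157470703) [ 473.89313857 -212.28657391   75.        ]
((239.32699584960938, 91.67643737792969), (49.012447357177734, 51.11639404296875), 173.26919555664062) [ 474.12133505 -212.81181355   75.        ]
[ 476.5187876  -211.00490423   75.        ]
(np.float64(259.6892529158369), np.float64(249.9742920689811))
```

>>> carry_out(
  deltas=[
    {"slide": [0.2,-0.03,0],"twist": 0},
    {"slide": [0.55,-0.08,0],"twist": 0},
    {"slide": [0.95,-0.13,0],"twist": 0},
    {"slide": [1.25,-0.18,0],"twist": 0},
    {"slide": [1.4,-0.2,0],"twist": 0},
  ],
)

```text
clock: 9.82
tcp_pos: [474.0, -211.0, 409.0]
tcp_rot: [0.0, 0.871, 0.491, 0.0]
ft_force: [-0.6, -0.2, -1.5]
opening: 0.236
grip_force: 25.0
```

>>> carry_out(
  deltas=[
    {"slide": [0,0,0.1],"twist": 0},
    {"slide": [0,0,0.3],"twist": 0},
    {"slide": [0,0,0.5],"twist": 0},
    {"slide": [0,0,0.65],"twist": 0},
    {"slide": [0,0,0.75],"twist": 0},
  ],
)

```text
clock: 10.45
tcp_pos: [473.5, -212.3, 363.1]
tcp_rot: [-0.0, 0.871, 0.491, -0.0]
ft_force: [0.3, -0.2, -0.3]
opening: 0.23
grip_force: 25.0
```

Run:
```python
from f import *
p=snapshot("side");go(473.9,-212.7,352,-31)
im=p["frame"]; cv2.imwrite("pics/s3.png",cv2.resize(im[190:310,190:350],(800,600),interpolation=cv2.INTER_CUBIC)[:,:,::-1])
for n in("side","scene"):
    q=snapshot(n)
    for l in("ring_mouth","amber_flask_center"): print(n,l,[(np.round(r["rect"],1),round(r["confidence"],2)) for r in nets.trace(l,q)[:1]])
    print(proj(q,(473.9,-212.7,75)),proj(q,(473.9,-212.7,95)))
```

```text
clock 10.5 tcp [ 473.5 -212.2  362.6] tooly -31.2 z [-0.001  0.001 -1.   ] F [ 1.1  1.  -1.6] grip 24.999725818634033 21.5 j [-0.47 -0.21  1.83 -0.    1.53  0.07]
slide [-0.    0.01  0.18] twist -0.019214103225377244
side ring_mouth [(array([263.2, 259.1,  29.2,  20.4]), 0.76)]
side amber_flask_center [(array([260.6, 235.5,  18.3,  38.6]), 0.75)]
(np.float64(259.59839229497527), np.float64(249.9987345931117)) (np.float64(259.6042785076161), np.float64(245.5979531422084))
scene ring_mouth [(array([257.4, 248.2,  19.5,  18. ]), 0.46)]
scene amber_flask_center [(array([256.3, 225.6,  19. ,  42.7]), 0.7)]
(np.float64(254.21068913138586), np.float64(243.03573761145645)) (np.float64(254.34794852544636), np.float64(237.6302882626509))
```

View pics/s3.png

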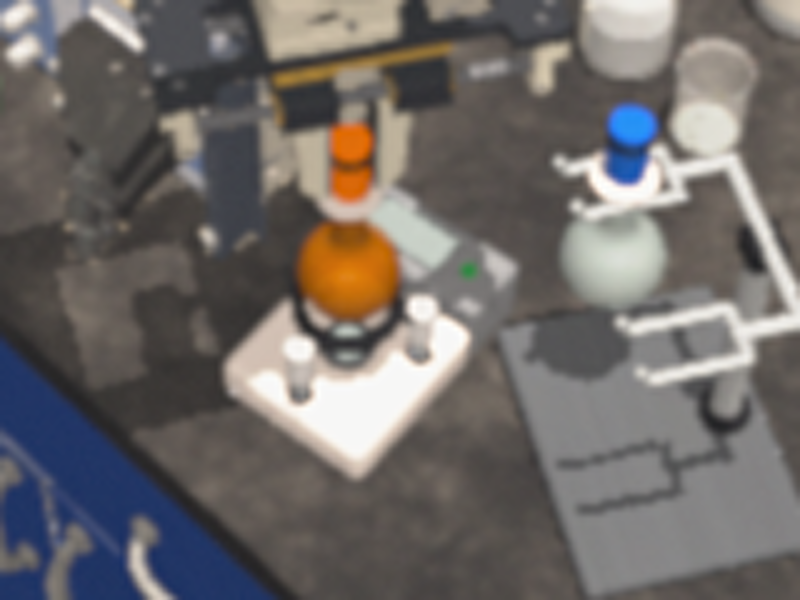

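The flask is upright and centred just above the ring: bulb at crop (350,270), ring at (350,300). Nothing else has been disturbed. Now I lower it slowly.

>>> carry_out(
  deltas=[
    {"slide": [0,0,0.05],"twist": 0},
    {"slide": [0,0,0.1],"twist": 0},
    {"slide": [0,0,0.14],"twist": 0},
    {"slide": [0,0,0.17],"twist": 0},
    {"slide": [0,0,0.2],"twist": 0},
  ],
)

```text
clock: 11.42
tcp_pos: [473.7, -212.1, 352.0]
tcp_rot: [-0.0, 0.871, 0.491, 0.0]
ft_force: [-1.0, 1.7, 1.5]
opening: 0.235
grip_force: 25.0
```

>>> carry_out(
  deltas=[
    {"slide": [0,0,0.02],"twist": 0},
    {"slide": [0,0,0.04],"twist": 0},
    {"slide": [0,0,0.06],"twist": 0},
    {"slide": [0,0,0.08],"twist": 0},
    {"slide": [0,0,0.1],"twist": 0},
  ],
)

```text
clock: 12.05
tcp_pos: [473.7, -212.1, 346.0]
tcp_rot: [0.0, 0.871, 0.491, 0.0]
ft_force: [-0.9, 1.6, 4.7]
opening: 0.232
grip_force: 25.0
```

>>> carry_out(
  deltas=[
    {"slide": [0,0,0.02],"twist": 0},
    {"slide": [0,0,0.04],"twist": 0},
    {"slide": [0,0,0.06],"twist": 0},
    {"slide": [0,0,0.08],"twist": 0},
    {"slide": [0,0,0.08],"twist": 0},
  ],
)

```text
clock: 12.68
tcp_pos: [473.7, -212.1, 341.3]
tcp_rot: [0.0, 0.871, 0.491, 0.0]
ft_force: [-0.6, 2.6, 5.9]
opening: 0.233
grip_force: 25.0
```

>>> carry_out(
  deltas=[
    {"slide": [0,0,0.02],"twist": 0},
    {"slide": [0,0,0.04],"twist": 0},
    {"slide": [0,0,0.06],"twist": 0},
    {"slide": [0,0,0.07],"twist": 0},
    {"slide": [0,0,0.07],"twist": 0},
  ],
)

```text
clock: 13.3
tcp_pos: [473.7, -212.1, 337.4]
tcp_rot: [0.0, 0.871, 0.491, 0.0]
ft_force: [-1.5, 3.2, 8.8]
opening: 0.231
grip_force: 25.0
```

>>> carry_out(
  deltas=[
    {"slide": [0,0,0.005],"twist": 0},
    {"slide": [0,0,0.01],"twist": 0},
    {"slide": [0,0,0.015],"twist": 0},
    {"slide": [0,0,0.02],"twist": 0},
    {"slide": [0,0,0.02],"twist": 0},
  ],
)

```text
clock: 13.92
tcp_pos: [473.7, -212.1, 336.3]
tcp_rot: [0.0, 0.871, 0.491, 0.0]
ft_force: [-0.6, 2.8, 8.5]
opening: 0.229
grip_force: 25.0
```

>>> carry_out(
  deltas=[
    {"slide": [0,0,0.005],"twist": 0},
    {"slide": [0,0,0.01],"twist": 0},
    {"slide": [0,0,0.015],"twist": 0},
    {"slide": [0,0,0.02],"twist": 0},
    {"slide": [0,0,0.02],"twist": 0},
  ],
  squeeze=35,
)

```text
clock: 14.55
tcp_pos: [473.7, -212.0, 335.6]
tcp_rot: [0.0, 0.871, 0.491, 0.0]
ft_force: [-2.5, 4.1, 14.9]
opening: 0.231
grip_force: 35.0
```

>>> carry_out(
  deltas=[
    {"slide": [0,0,0.005],"twist": 0},
    {"slide": [0,0,0.01],"twist": 0},
    {"slide": [0,0,0.015],"twist": 0},
    {"slide": [0,0,0.02],"twist": 0},
    {"slide": [0,0,0.02],"twist": 0},
  ],
)

```text
clock: 15.18
tcp_pos: [473.8, -212.0, 335.3]
tcp_rot: [0.001, 0.871, 0.491, 0.001]
ft_force: [-4.2, 6.0, 21.6]
opening: 0.234
grip_force: 35.1
```

>>> carry_out(
  deltas=[
    {"slide": [0,0,-0.005],"twist": 0},
    {"slide": [0,0,-0.005],"twist": 0},
    {"slide": [0,0,-0.005],"twist": 0},
    {"slide": [0,0,-0.005],"twist": 0},
    {"slide": [0,0,-0.005],"twist": 0},
  ],
)

```text
clock: 15.8
tcp_pos: [473.8, -212.0, 335.4]
tcp_rot: [0.001, 0.871, 0.491, 0.001]
ft_force: [-4.3, 5.8, 18.5]
opening: 0.229
grip_force: 35.0
```

Run:
```python
from f import *
p=snapshot("side");go(473.9,-212.7,336,-31)
im=p["frame"]; cv2.imwrite("pics/s4.png",cv2.resize(im[190:310,190:350],(800,600),interpolation=cv2.INTER_CUBIC)[:,:,::-1])
```

```text
clock 15.85 tcp [ 473.8 -212.   335.4] tooly -31.2 z [ 0.002 -0.    -1.   ] F [-3.7  4.7 18.7] grip 35.043007135391235 21.4 j [-0.47 -0.2   1.86  0.    1.48  0.07]
slide [-0.01  0.01 -0.01] twist -0.017019979067789848
```

View pics/s4.png

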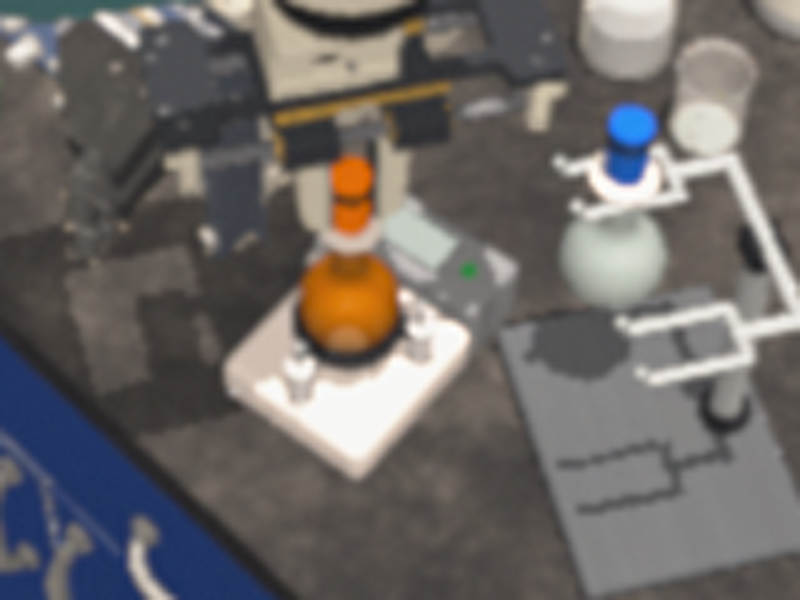

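The flask stands upright in the ring, and the ring is down near the reader box at about crop (350,350). The TCP has gone down about 16.5 mm since the flask touched the ring, and the force rises steeply at the end, so the ring is on its stop. The clear flask is still hanging. I'm handing in.

```bash
python3 -c "
from workcell import hand_in
print(hand_in())"
```

```text
the job is handed in; nothing more can be done
None
```

I handed the job in at about 16 s: the amber flask is upright in the sprung ring, still gripped and holding the ring on its stop with about 19 N, and the other flask is still hanging; the hand-in gave no verdict.

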